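Sieve hex spacers out of salvaged relays on a sieving stand

TASK

The hand sieve holds relays and small brass hex spacers, mixed. Carry it smoothly, so that nothing drops on the way, set it gently between the runners of the sieving stand, and, still holding it, shake it side to side along the runners, knocking it lightly (never hard) at least twice against the rubber stop at each end, until all the spacers have dropped into the pan. Leave the sieve standing on the runners with all the relays in it, and do not disturb the multimeter, the pliers or the loupe.

Things in the scene. Friction and masses are not known exactly. Their poses are not given: they have to be found in the camera images.
- sieve_grip (a point): Middle of the black grip of the sieve's fixed bail: a bar along the sieve's x, 66 mm long, 14 mm wide (y), 16 mm high, over the sieve's middle, 62 mm above its underside, 30 mm of free air below it. Grip it across the 14 mm, fingers closing along the sieve's y. Axes as the sieve's.
- sieve: Bright steel tray, 81 mm (its x) by 109 mm (its y), walls 24 mm high, floor 3 mm thick with 13 mm square holes in four staggered rows and 11 mm solid strips between the rows. Origin at the middle of its underside, z up. 0.2 to 0.33 kg plus 0.09 kg of parts. Starts flat on the bench. Half a turn makes no difference.
- stand: Fixed aluminium catch pan, 204 mm (its y) by 95 mm, open on top; origin at its middle at bench height. On both long sides a ledge 30 mm above the bench and outside it a lip up to 42 mm, flared. The sieve stands on the ledges, its y along the stand's y, 2 mm play either side, and slides easily along y on white plastic; its origin is then 30 mm above the stand's, its grip 92 mm. Pressing over 90 N is too hard.
- stop_left: Grey bracket 60 mm high at the stand's +y end, 100 mm from its middle; origin at bench height. A level screw spindle with a 19 mm rubber tip, 43 mm up, points at the sieve. It is set by hand: a sieve in the stand's middle has 8 to 24 mm to go before it touches, how much is not given. The rubber yields 8 mm at 1.8 N per mm, then is hard. Over 2 N is a knock; over 30 N is too hard.
- stop_right: The same at the stand's -y end; its spindle is set independently of the left one.
- spacer_1: One of four brass hex spacers, 9 mm across flats, 7 mm high, standing on a solid strip of the sieve's floor; origin under its middle. It slides on the floor when the sieve is moved or stopped sharply (friction about 0.25), stays put while it is moved smoothly, and drops through a hole that it gets over; the pan floor is 27 mm below the sieve's floor.
- spacer_2: One of four brass hex spacers, 9 mm across flats, 7 mm high, standing on a solid strip of the sieve's floor; origin under its middle. It slides on the floor when the sieve is moved or stopped sharply (friction about 0.25), stays put while it is moved smoothly, and drops through a hole that it gets over; the pan floor is 27 mm below the sieve's floor.
- spacer_3: One of four brass hex spacers, 9 mm across flats, 7 mm high, standing on a solid strip of the sieve's floor; origin under its middle. It slides on the floor when the sieve is moved or stopped sharply (friction about 0.25), stays put while it is moved smoothly, and drops through a hole that it gets over; the pan floor is 27 mm below the sieve's floor.
- spacer_4: One of four brass hex spacers, 9 mm across flats, 7 mm high, standing on a solid strip of the sieve's floor; origin under its middle. It slides on the floor when the sieve is moved or stopped sharply (friction about 0.25), stays put while it is moved smoothly, and drops through a hole that it gets over; the pan floor is 27 mm below the sieve's floor.
- relay_1_mid (a point): Middle of one of three box-shaped plug-in relays, 29 x 16 x 12.5 mm, with pins on one side, lying flat in the sieve; too large for the holes.
- relay_2_mid (a point): Middle of one of three box-shaped plug-in relays, 29 x 16 x 12.5 mm, with pins on one side, lying flat in the sieve; too large for the holes.
- relay_3_mid (a point): Middle of one of three box-shaped plug-in relays, 29 x 16 x 12.5 mm, with pins on one side, lying flat in the sieve; too large for the holes.
- multimeter: Bystander: handheld meter lying on the bench, 157 x 99 x 38 mm, origin under its middle.
- long_nose: Bystander: long nose pliers lying on the bench, 141 x 72 x 14 mm, origin under the middle.
- loupe: Bystander: black eye loupe, 37 mm wide, 30 mm high, origin under its middle.
There are look-alikes about, which are no part of the job. There is more than one size of the sieve; the job needs the larger.

How it is judged:
On the way, in this order (a step that is already met when the one before it is completed fails the run):
1. the sieve stands between the runners with all spacers and relays still in it (z of sieve in the frame of stand between 0.027 and 0.033 m and x of sieve in the frame of stand between -0.0045 and 0.0045 m and angle between the y axis of sieve and the y axis of stand, either way round below 0.07 rad and angle between sieve's own z axis and vertical below 0.05 rad and x of spacer_1 in the frame of sieve between -0.04 and 0.04 m and y of spacer_1 in the frame of sieve between -0.054 and 0.054 m and z of spacer_1 in the frame of sieve between 0 and 0.024 m and x of spacer_2 in the frame of sieve between -0.04 and 0.04 m and y of spacer_2 in the frame of sieve between -0.054 and 0.054 m and z of spacer_2 in the frame of sieve between 0 and 0.024 m and x of spacer_3 in the frame of sieve between -0.04 and 0.04 m and y of spacer_3 in the frame of sieve between -0.054 and 0.054 m and z of spacer_3 in the frame of sieve between 0 and 0.024 m and x of spacer_4 in the frame of sieve between -0.04 and 0.04 m and y of spacer_4 in the frame of sieve between -0.054 and 0.054 m and z of spacer_4 in the frame of sieve between 0 and 0.024 m and x of relay_1_mid in the frame of sieve between -0.04 and 0.04 m and y of relay_1_mid in the frame of sieve between -0.054 and 0.054 m and z of relay_1_mid in the frame of sieve between 0 and 0.024 m and x of relay_2_mid in the frame of sieve between -0.04 and 0.04 m and y of relay_2_mid in the frame of sieve between -0.054 and 0.054 m and z of relay_2_mid in the frame of sieve between 0 and 0.024 m and x of relay_3_mid in the frame of sieve between -0.04 and 0.04 m and y of relay_3_mid in the frame of sieve between -0.054 and 0.054 m and z of relay_3_mid in the frame of sieve between 0 and 0.024 m), for 0.1 s.
2. the sieve, held and on the runners, knocks against the left stop (contact force between sieve and stop_left above 2 N and contact force between the fingers and sieve above 3 N and z of sieve in the frame of stand below 0.035 m), for 0.02 s.
3. it knocks against the right stop (contact force between sieve and stop_right above 2 N and contact force between the fingers and sieve above 3 N and z of sieve in the frame of stand below 0.035 m), for 0.02 s.
4. it knocks against the left stop again (all of step 2), for 0.02 s.
At the end, for the whole second after the job is handed in: All four spacers lie inside the pan, below the runners; all three relays are in the sieve; the sieve stands at rest on both ledges (height within 3 mm), anywhere along the runners, within 4.5 mm of the centre line, parallel within 0.07 rad, level within 0.05 rad (z of sieve in the frame of stand between 0.027 and 0.033 m and x of sieve in the frame of stand between -0.0045 and 0.0045 m and angle between the y axis of sieve and the y axis of stand, either way round below 0.07 rad and angle between sieve's own z axis and vertical below 0.05 rad and x of spacer_1 in the frame of stand between -0.036 and 0.036 m and y of spacer_1 in the frame of stand between -0.1 and 0.1 m and z of spacer_1 in the frame of stand between 0.003 and 0.022 m and x of spacer_2 in the frame of stand between -0.036 and 0.036 m and y of spacer_2 in the frame of stand between -0.1 and 0.1 m and z of spacer_2 in the frame of stand between 0.003 and 0.022 m and x of spacer_3 in the frame of stand between -0.036 and 0.036 m and y of spacer_3 in the frame of stand between -0.1 and 0.1 m and z of spacer_3 in the frame of stand between 0.003 and 0.022 m and x of spacer_4 in the frame of stand between -0.036 and 0.036 m and y of spacer_4 in the frame of stand between -0.1 and 0.1 m and z of spacer_4 in the frame of stand between 0.003 and 0.022 m and x of relay_1_mid in the frame of sieve between -0.04 and 0.04 m and y of relay_1_mid in the frame of sieve between -0.054 and 0.054 m and z of relay_1_mid in the frame of sieve between 0 and 0.024 m and x of relay_2_mid in the frame of sieve between -0.04 and 0.04 m and y of relay_2_mid in the frame of sieve between -0.054 and 0.054 m and z of relay_2_mid in the frame of sieve between 0 and 0.024 m and x of relay_3_mid in the frame of sieve between -0.04 and 0.04 m and y of relay_3_mid in the frame of sieve between -0.054 and 0.054 m and z of relay_3_mid in the frame of sieve between 0 and 0.024 m and linear speed of sieve below 0.02 m/s); the robot touches nothing.
It fails at once if the sieve is knocked against a stop with more than 30 N (contact force between sieve and stop_left above 30 N or contact force between sieve and stop_right above 30 N).
It fails at once if the sieve is pressed or dropped on the stand with more than 90 N (contact force between sieve and stand above 90 N).
It fails at once if the meter, pliers or loupe is moved by more than 20 mm (distance of any of multimeter, long_nose, loupe from where it was at the start of the episode above 0.02 m).
It fails at once if a spacer or relay falls outside the sieve and the pan, onto the bench (height (world z) of any of spacer_1, spacer_2, spacer_3, spacer_4 below 0.0025 m or horizontal distance between any of relay_1_mid, relay_2_mid, relay_3_mid and sieve above 0.09 m).
It also fails if it takes over 54 s, if anything falls off the work surface, if the arm or the gripper's body presses on something with over 40 N, if the wrist force passes 120 N, or if a joint passes its speed limit or range.

ROBOT

A 6-joint arm with a two-finger parallel gripper is mounted at the origin on a cart in front of the work surface, level with it; the furniture and walls round the work are solid. World frame = base frame: x ahead of the robot, y to its left, z up, the work surface at z = 0. Lengths are in m, angles in rad, forces in N, time in s.
With the tool pointing down it reaches from about 0.225 to 0.875 m from the base axis. Payload 3.4 kg.
Tool frame: the origin (TCP) lies on the centre line of the jaws, within the pads' length; the fingertips stand 11 mm ahead of it and the grasp point (between the pads) lies 8 mm behind it; z points along the fingers, y is the line along which they close (so a half turn about z gives the same grasp; the last joint's range is limited). The gripper opens to 85 mm and grips with 20 to 120 N. Pads are 22 mm wide; open, the fingers measure 114 mm over their backs; the gripper's body (76 mm by 85 mm) begins 54 mm behind the grasp point. The pads swing forward as they close: fully open they stand 13 mm farther back than shut.
Start: joints at [1.135, 0.276, 1.505, -0, 1.361, -0.121], TCP at [0.178, 0.547, 0.242] pointing down, gripper open.
Joint ranges: [-2.89, 2.89], [-0.75, 2.08], [0.22, 2.7], [-1.18, 4.32], [0.11, 2.71], [-2.7, 2.7]. Speed limits (rad/s): [2.57, 2.57, 3.14, 3.14, 3.14, 3.14].

INTERFACE

Orientations are given as a unit quaternion [w, x, y, z].
In Python, from rig import manip, eyes, job gives the robot as it stands.
- The arm moves only by the tool drive_tool, never from a script. Its argument "rows" is a list of rows, each a list of 3 entries, a list of its own where there are three numbers: the turn, a rotation vector about the world's x, y, z in rad, then the shift along the world's x, y, z in cm, then the finger opening in cm, from 0 to 8.54. A call has 1 to 8 rows; each row shifts and turns the commanded pose from where the row before left it; what a row does not reach is not made up. A row lasts 1/8 s, in which the tool goes at most 62.5 mm and 10.7 degrees, less where a joint would pass 70% of its speed; a pose out of reach is approached as far as the arm can. A call is refused whole if a number of a shift passes 6.25 or a number of a turn 0.188, either way. A call with a gripper value outside its range is refused whole. The fingers move at their own pace and stop on an object; "force" is the grip in N (left out, the last holds). Time passes only in rows, so rows that do not move let the fingers close. It gives the time, the measured TCP pose, the force, the opening and the grip force at its end, in the units of the state.
- manip.get_state(): the state, without advancing time (a new reading comes with each control period).
- eyes.get_image(name): name is "side" or "top" or "wrist"; returns the picture (480x640x3 uint8, red, green, blue); there is no depth.
- eyes.get_calibration(name): a dict with "camera_matrix" (3x3 intrinsics, pixels), "view" (4x4, takes a point from world to camera coordinates). Camera axes: x right, y up, looking along -z (the intrinsics and any distortion apply to the point x, -y, -z); pixel columns grow to the right and rows downward; lengths in m; the calibration is good to about 2 mm. A picture is of the moment at which its call begins: read the wrist's pose just before it. get_calibration takes no time and is no camera call; for the wrist camera it gives the pose at the moment of the call.
- job.sign_off(): hands the job in; it is judged then, once.
The state is a dict: "clock": time; "qpos": joint angles; "qd": joint speeds; "effort": joint torques, N m; "position": TCP position; "ee_rot": TCP orientation; "contact_force": force on the tool from outside, world axes, zero at the start; "moment": the same for the moment, N m; "width": finger opening in m; "gripper_force": force on a finger pad.
Only numpy, scipy, OpenCV 4.12 (cv2) and the standard library are available. Lean on these libraries where they do the work, as an engineer would, in place of code of your own. Each camera call takes 0.05 s, during which the arm holds its last target. There are 200 camera calls.

## Working session

There is one attempt and no reset: what is moved stays moved. The work goes in short steps, Python scripts to look and compute and a tool call to move; the robot and the scene stay as the last step left them, time stands still between calls to the robot, and variables do not carry over. Pictures are saved under pics/ and viewed, at most 10 in all, crops included, and the job is handed in when it is done.

Besides the shell and the picture viewer there is one more tool, called as name(argument=value, ...), one argument or row to a line, values as JSON. drive_tool: Moves the arm, as the interface text tells. Its arguments: {"type":"object","properties":{"rows":{"type":"array"},"force":{"type":"number"}},"required":["rows"]}

```bash
mkdir -p pics; cat > h.py <<'E'
import numpy as np, cv2
from rig import manip, eyes, job
def snap(n,f):
    im=eyes.get_image(n); cv2.imwrite('pics/'+f,im[:,:,::-1]); return im
def ray(n,u,v,z,cal=None):
    c=cal or eyes.get_calibration(n); K=np.array(c['camera_matrix']); V=np.array(c['view'])
    d=cv2.undistortPoints(np.array([[[u,v]]],float),K,np.array(c.get('distortion',np.zeros(5)),float))[0,0]
    R=V[:3,:3]; o=-R.T@V[:3,3]; w=R.T@np.array([d[0],-d[1],-1]); return o+w*(z-o[2])/w[2]
E
python3 - <<'E'
from h import *
print(manip.get_state())
for n in('top','side'): print(n,eyes.get_calibration(n))
a=snap('top','t1.png');b=snap('side','s1.png')
E
```

```text
{'clock': 0.0, 'qpos': array([ 1.13500088e+00,  2.76613221e-01,  1.50614429e+00,  1.40570606e-05,
        1.36071398e+00, -1.20983012e-01]), 'qd': array([-1.64065114e-03,  7.98139303e-06, -4.33276390e-05,  4.00520553e-04,
       -8.99902479e-04,  6.85014545e-04]), 'effort': array([-1.56636968e-03, -4.16774404e+01, -2.45806199e+01, -1.21121734e-04,
        1.10241323e-02, -4.10829685e-06]), 'position': array([0.17781341, 0.54627239, 0.24142487]), 'ee_rot': array([-2.64766440e-04,  1.56758406e-01,  9.87636532e-01, -9.01359538e-04]), 'contact_force': array([-0.0248114 , -0.36036371, -0.13595498]), 'moment': array([0.0162344 , 0.00070251, 0.00149453]), 'gripper_force': 0.0, 'width': 0.08510564123403877}
top {'camera_matrix': array([[448.98736834,   0.        , 324.61632214],
       [  0.        , 448.98736834, 243.29820225],
       [  0.        ,   0.        ,   1.        ]]), 'view': array([[-0.00898869, -0.99995089, -0.00417372, -0.11269202],
       [ 0.99069376, -0.00947221,  0.13577979, -0.57100146],
       [-0.13581265, -0.00291439,  0.99073025, -0.89210226],
       [ 0.        ,  0.        ,  0.        ,  1.        ]])}
side {'camera_matrix': array([[613.46185002,   0.        , 317.81077132],
       [  0.        , 613.46185002, 243.82357346],
       [  0.        ,   0.        ,   1.        ]]), 'view': array([[-0.97541318, -0.22010906,  0.01100558,  0.55246796],
       [ 0.11360656, -0.45940022,  0.88093416, -0.19279401],
       [-0.18884563,  0.8605251 ,  0.47311086, -0.97148893],
       [ 0.        ,  0.        ,  0.        ,  1.        ]])}
```

View pics/t1.png

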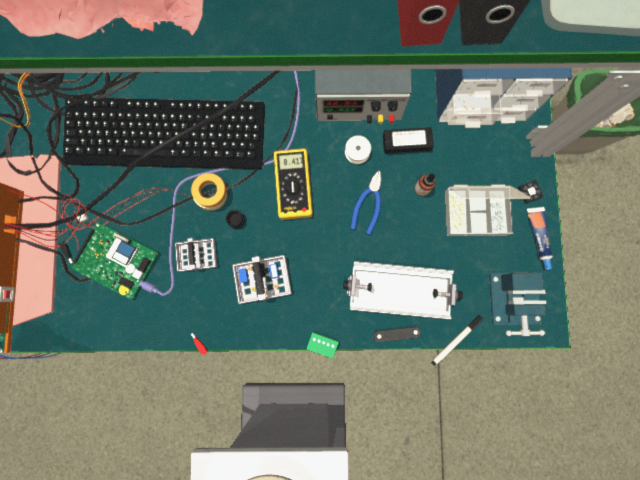

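View pics/s1.png

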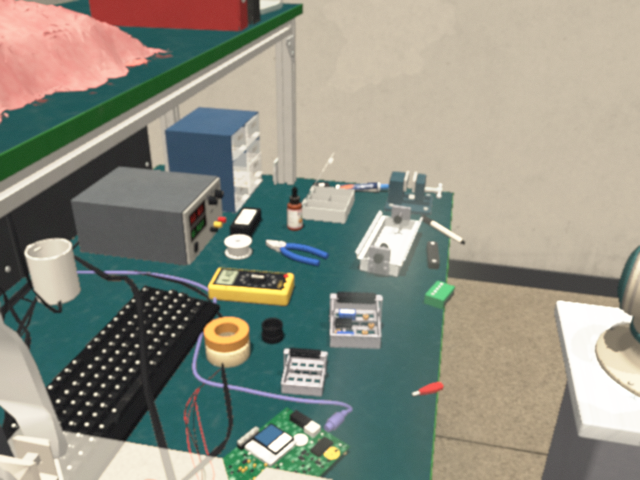

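The larger sieve with relays is at top (262,279). The look-alikes are a smaller sieve at (196,255) and a parts tray at (479,210). The stand is at (402,290), with the loupe at (236,219), the meter at (293,184) and the pliers at (368,203). I'll confirm with an enlarged crop and measure.

```bash
python3 - <<'E'
from h import *
im=cv2.imread('pics/t1.png')
a=cv2.resize(im[240:335,170:310],None,fx=4,fy=4,interpolation=2)[:, :560]
b=cv2.resize(im[250:330,335:475],None,fx=4,fy=4,interpolation=2)
b=b[:220+80]
cv2.imwrite('pics/c1.png',np.vstack([a,b])[:600] if a.shape[0]+b.shape[0]<=600 else np.vstack([a[:300],b[:300]]))
hsv=cv2.cvtColor(im,cv2.COLOR_BGR2HSV)
teal=((hsv[...,1]>120)&(hsv[...,0]>75)&(hsv[...,0]<100)&(hsv[...,2]<110)).astype(np.uint8)
m=cv2.morphologyEx(1-teal,cv2.MORPH_OPEN,np.ones((5,5)))
n,l,s,c=cv2.connectedComponentsWithStats(m)
for name,p,z in(('sieve',(262,279),.024),('small',(196,255),.02),('stand',(402,290),.042)):
    k=l[p[1],p[0]]
    if k==0: k=l[p[1]-10:p[1]+10,p[0]-20:p[0]+20].max()
    cs,_=cv2.findContours((l==k).astype(np.uint8),0,1); q=cs[0].reshape(-1,2)
    w=np.array([ray('top',u,v,z)[:2] for u,v in q],np.float32)
    print(name,s[k],cv2.minAreaRect(w))
# black grip in the sieve
g=(hsv[...,2]<60)&(l==l[279,262])
g[:250]=0
n,l2,s2,c2=cv2.connectedComponentsWithStats(g.astype(np.uint8))
for i in range(1,n):
    if s2[i,4]>60:
        q=np.argwhere(l2==i)[:,::-1]; w=np.array([ray('top',u,v,.078)[:2] for u,v in q],np.float32); print('dark',s2[i],c2[i],cv2.minAreaRect(w),w.mean(0))
E
```

```text
sieve [ 232  254   60   50 2336] ((0.500957190990448, 0.01474657654762268), (0.0962303876876831, 0.11738063395023346), 9.057198524475098)
small [ 174  237   44   35 1314] ((0.5540441274642944, 0.15489964187145233), (0.07268279045820236, 0.0889456495642662), 6.206546306610107)
stand [ 343  260  120   60 5524] ((0.4730338454246521, -0.2754742205142975), (0.24308225512504578, 0.104578398168087), 83.92586517333984)
dark [258 263  10  19  85] [261.70588235 270.27058824] ((0.5102527737617493, 0.0036509819328784943), (0.03605256602168083, 0.015394991263747215), 11.880785942077637) [0.51211745 0.0062991 ]
```

View pics/c1.png

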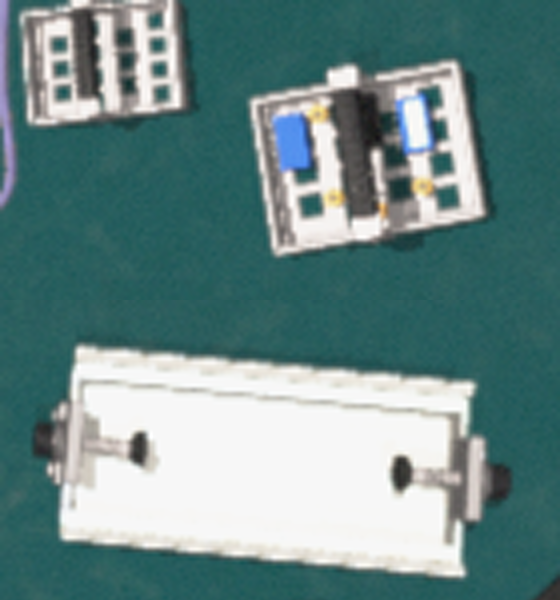

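The crop confirms the larger sieve: crop centre (369,157), holding blue relays and brass spacers. The smaller empty one is the look-alike. The stop tips are at crop (140,447) and (400,473).

```bash
python3 - <<'E'
from h import *
A=lambda x,y,z: ray('top',170+x/4,240+y/4,z)
B=lambda x,y,z: ray('top',335+x/4,250+(y-300)/4,z)
c=[A(*p,.024) for p in((250,100),(460,62),(488,215),(277,253))]; print('sieve',np.mean(c,0),[np.linalg.norm(c[i]-c[i-1]) for i in range(4)])
d=c[0]-c[1]+c[3]-c[2]; print('y ang',np.degrees(np.arctan2(d[1],d[0])))
print('grip',A(358,152,.078))
c=[B(*p,.042) for p in((77,346),(475,384),(463,575),(60,540))]; print('stand',np.mean(c,0),[np.linalg.norm(c[i]-c[i-1]) for i in range(4)])
d=c[0]-c[1]+c[3]-c[2];d/=np.linalg.norm(d); print('y ang',np.degrees(np.arctan2(d[1],d[0])))
for p in((140,447),(400,473)): print('tip',B(*p,.043),(B(*p,.043)-np.mean(c,0))@d)
s=manip.get_state(); V=eyes.get_calibration('wrist'); R=V['view'][:3,:3]; print('wrist cam',-R.T@V['view'][:3,3],R)
E
```

```text
sieve [0.49753437 0.01284817 0.024     ] [np.float64(0.08103241745194888), np.float64(0.11154392767968208), np.float64(0.0813045313193134), np.float64(0.11076897192448065)]
y ang 99.71745103477436
grip [0.49693886 0.0104822  0.078     ]
stand [ 0.47177463 -0.27483128  0.042     ] [np.float64(0.0989878554885554), np.float64(0.20428523605523635), np.float64(0.09688633253565167), np.float64(0.20377138629162622)]
y ang 84.27701224671482
tip [ 0.47918569 -0.20957315  0.043     ] 0.06567188727413452
tip [ 0.46483338 -0.34119265  0.043     ] -0.06672277744153693
wrist cam [0.11230331 0.56797233 0.37452077] [[ 0.31076855  0.95048345 -0.00203106]
 [-0.91409634  0.2982845  -0.27468934]
 [-0.26048184  0.08722139  0.96153088]]
```

drive_tool(
  rows=[
    [[0, 0, 0.04], [1.6, -2.7, -0.3], 8.5],
    [[0, 0, 0.04], [2.7, -4.4, -0.4], 8.5],
    [[0, 0, 0.04], [2.7, -4.5, -0.4], 8.5],
    [[0, 0, 0.04], [2.7, -4.5, -0.4], 8.5],
    [[0, 0, 0.04], [2.7, -4.5, -0.4], 8.5],
    [[0, 0, 0.04], [2.7, -4.5, -0.4], 8.5],
    [[0, 0, 0.04], [2.7, -4.5, -0.4], 8.5],
    [[0, 0, 0.04], [2.7, -4.5, -0.4], 8.5],
  ],
)

```text
clock: 1.1
position: [0.3835, 0.2042, 0.2111]
ee_rot: [-0.0, -0.003, 1.0, 0.0]
contact_force: [1.0, 0.9, -0.2]
width: 0.0848
gripper_force: 0.0
```

drive_tool(
  rows=[
    [[0, 0, 0.04], [2.7, -4.5, -0.4], 8.5],
    [[0, 0, 0.04], [2.7, -4.5, -0.3], 8.5],
    [[0, 0, 0.04], [2.7, -4.5, -0.3], 8.5],
    [[0, 0, 0.04], [2.0, -3.5, 0], 8.5],
    [[0, 0, 0], [1.2, -2, 0], 8.5],
    [[0, 0, 0], [0, 0, 0], 8.5],
    [[0, 0, 0], [0, 0, 0], 8.5],
  ],
)

```text
clock: 1.98
position: [0.4952, 0.0164, 0.2009]
ee_rot: [-0.001, -0.082, 0.997, 0.0]
contact_force: [-0.2, 0.1, 0.2]
width: 0.0853
gripper_force: 0.0
```

```bash
python3 - <<'E'
from h import *
s=manip.get_state(); print(s['clock'],s['position'],s['ee_rot'],s['qpos'])
np.savez('w1.npz',**{k:np.array(v) for k,v in eyes.get_calibration('wrist').items()})
snap('wrist','w1.png')
E
```

```text
1.975 [0.49523784 0.01635385 0.20094372] [-7.12983147e-04 -8.24850411e-02  9.96591934e-01  4.76869463e-04] [-1.07990269e-01  1.85815380e-01  1.73520699e+00  7.09027032e-04
  1.22215117e+00 -1.84418713e+00]
```

View pics/w1.png

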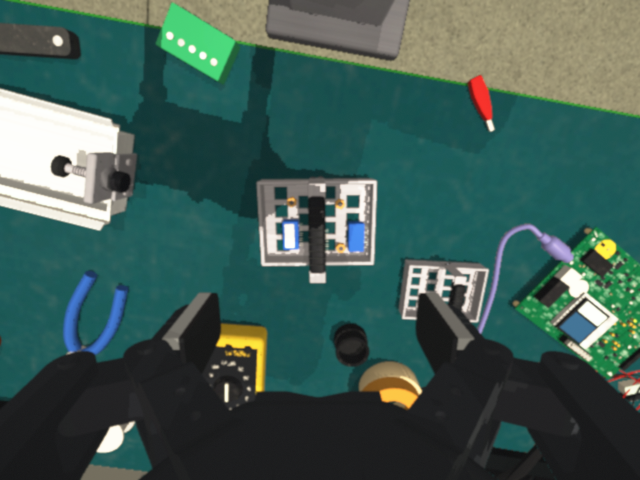

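The wrist view shows the sieve rim with corners near (258,180), (376,180), (374,265) and (263,266). The black grip runs from about (317,196) to (317,271) and is nearly aligned with the jaws.

```bash
python3 - <<'E'
from h import *
c=dict(np.load('w1.npz')); im=cv2.imread('pics/w1.png')
W=lambda u,v,z: ray('wrist',u,v,z,c)
r=[W(*p,.024) for p in((258,180),(376,180),(375,265),(262,266))]; print('rim',np.mean(r,0),[np.linalg.norm(r[i]-r[i-1]) for i in range(4)])
d=r[1]-r[0]+r[2]-r[3]; print(np.degrees(np.arctan2(d[1],d[0])))
g=(im.max(2)<55).astype(np.uint8); g[:180]=0;g[285:]=0;g[:,:300]=0;g[:,335:]=0
n,l,s,cc=cv2.connectedComponentsWithStats(g); k=1+s[1:,4].argmax(); q=np.argwhere(l==k)[:,::-1]
print(s[k]); w=np.array([W(u,v,.078)[:2] for u,v in q],np.float32); print('grip',cv2.minAreaRect(w),W(317,s[k][1],.078),W(317,s[k][1]+s[k][3],.078))
R=manip.get_state(); q=R['ee_rot']; from scipy.spatial.transform import Rotation as Ro
y=Ro.from_quat(q[[1,2,3,0]]).as_matrix()[:,1]; print('tool y',np.degrees(np.arctan2(y[1],y[0])))
E
```

```text
rim [0.49961823 0.01672856 0.024     ] [np.float64(0.08440278370630741), np.float64(0.10885493623129067), np.float64(0.08341837785170314), np.float64(0.11203973568224555)]
99.6588439701057
[ 300  197   26   75 1003]
grip ((0.49621573090553284, 0.012410808354616165), (0.06155579164624214, 0.01954992115497589), 12.051328659057617) [0.46577299 0.01051475 0.078     ] [0.52691928 0.02058499 0.078     ]
tool y 99.4998323446463
```

drive_tool(
  rows=[
    [[0, 0, 0], [0.2, -0.2, -3.0], 8.5],
    [[0, 0, 0], [0, 0, -4.5], 8.5],
    [[0, 0, 0], [0, 0, -4.0], 8.5],
    [[0, 0, 0], [0, 0, -2.2], 8.5],
    [[0, 0, 0], [0, 0, -1.0], 6],
    [[0, 0, 0], [0, 0, 0], 4],
    [[0, 0, 0], [0, 0, 0], 2.5],
    [[0, 0, 0], [0, 0, 0], 2],
  ],
  force=40,
)

```text
clock: 3.02
position: [0.4988, 0.0138, 0.0553]
ee_rot: [0.001, -0.083, 0.997, -0.0]
contact_force: [-0.5, -0.8, -0.5]
width: 0.0199
gripper_force: 0.0
```

drive_tool(
  rows=[
    [[0, 0, 0], [0, 0, 0], 1.6],
    [[0, 0, 0], [0, 0, 0], 1.2],
    [[0, 0, 0], [0, 0, 0], 0.5],
    [[0, 0, 0], [0, 0, 0], 0.5],
  ],
  force=60,
)

```text
clock: 3.52
position: [0.4986, 0.0142, 0.0552]
ee_rot: [0.001, -0.082, 0.997, 0.0]
contact_force: [-0.3, 2.7, 6.0]
width: 0.0126
gripper_force: 58.4
```

drive_tool(
  rows=[
    [[0, 0, 0], [0, 0, 0.2], 0.5],
    [[0, 0, 0], [0, 0, 0.5], 0.5],
    [[0, 0, 0], [0, 0, 1.0], 0.5],
    [[0, 0, 0], [0, 0, 1.5], 0.5],
    [[0, 0, 0], [0, 0, 1.8], 0.5],
    [[0, 0, 0], [0, 0, 1.8], 0.5],
    [[0, 0, 0], [0, 0, 1.4], 0.5],
    [[0, 0, 0], [0, 0, 0.8], 0.5],
  ],
)

```text
clock: 4.53
position: [0.4983, 0.0137, 0.1453]
ee_rot: [0.001, -0.082, 0.997, -0.0]
contact_force: [-0.0, -0.2, -2.7]
width: 0.013
gripper_force: 58.5
```

drive_tool(
  rows=[
    [[0, 0, 0], [0, -0.3, 0.4], 0.5],
    [[0, 0, -0.01], [-0.1, -0.7, 0.1], 0.5],
    [[0, 0, -0.02], [-0.1, -1.1, 0], 0.5],
    [[0, 0, -0.02], [-0.15, -1.5, 0], 0.5],
    [[0, 0, -0.02], [-0.15, -1.8, 0], 0.5],
    [[0, 0, -0.02], [-0.2, -2.0, 0], 0.5],
    [[0, 0, -0.02], [-0.2, -2.0, 0], 0.5],
    [[0, 0, -0.02], [-0.2, -2.0, 0], 0.5],
  ],
)

```text
clock: 5.52
position: [0.4867, -0.102, 0.1492]
ee_rot: [-0.0, -0.017, 1.0, -0.0]
contact_force: [0.1, 0.2, -2.8]
width: 0.0129
gripper_force: 58.5
```

drive_tool(
  rows=[
    [[0, 0, -0.02], [-0.2, -2.0, 0], 0.5],
    [[0, 0, -0.02], [-0.2, -2.0, 0], 0.5],
    [[0, 0, -0.02], [-0.2, -2.0, 0], 0.5],
    [[0, 0, -0.02], [-0.2, -2.0, 0], 0.5],
    [[0, 0, -0.02], [-0.2, -2.0, 0], 0.5],
    [[0, 0, -0.02], [-0.2, -1.8, 0], 0.5],
    [[0, 0, -0.02], [-0.2, -1.5, 0], 0.5],
    [[0, 0, -0.01], [-0.1, -1.1, 0], 0.5],
  ],
)

```text
clock: 6.52
position: [0.4719, -0.2451, 0.1493]
ee_rot: [-0.0, 0.058, 0.998, 0.0]
contact_force: [-0.1, 1.0, -1.7]
width: 0.0129
gripper_force: 58.5
```

drive_tool(
  rows=[
    [[0, 0, 0], [0, -0.7, 0], 0.5],
    [[0, 0, 0], [0, -0.3, 0], 0.5],
    [[0, 0, 0], [0, 0, 0], 0.5],
    [[0, 0, 0], [0, 0, 0], 0.5],
  ],
)

```text
clock: 7.02
position: [0.472, -0.2537, 0.1493]
ee_rot: [-0.0, 0.057, 0.998, 0.0]
contact_force: [0.6, -0.0, -2.2]
width: 0.0128
gripper_force: 58.5
```

```bash
python3 - <<'E'
from h import *
from scipy.spatial.transform import Rotation as Ro
s=manip.get_state(); q=s['ee_rot'];y=Ro.from_quat(q[[1,2,3,0]]).as_matrix(); print(s['clock'],s['position'],np.degrees(np.arctan2(y[1,1],y[0,1])),y[:,2],s['contact_force'])
np.savez('w2.npz',**{k:np.array(v) for k,v in eyes.get_calibration('wrist').items()})
w=snap('wrist','w2.png'); t=snap('top','t2.png')
c=cv2.resize(cv2.imread('pics/t2.png')[240:340,320:480],None,fx=3,fy=3,interpolation=2)
v=cv2.imread('pics/w2.png')
cv2.imwrite('pics/j2.png',np.vstack([cv2.resize(v[:360],(533,300)),cv2.copyMakeBorder(c,0,0,0,53,0)]))
E
```

```text
7.025 [ 0.47204964 -0.25373484  0.14930322] 83.44983958088882 [-1.23005727e-04  4.65849490e-04 -9.99999884e-01] [ 0.57581851 -0.00752912 -2.1757341 ]
```

View pics/j2.png

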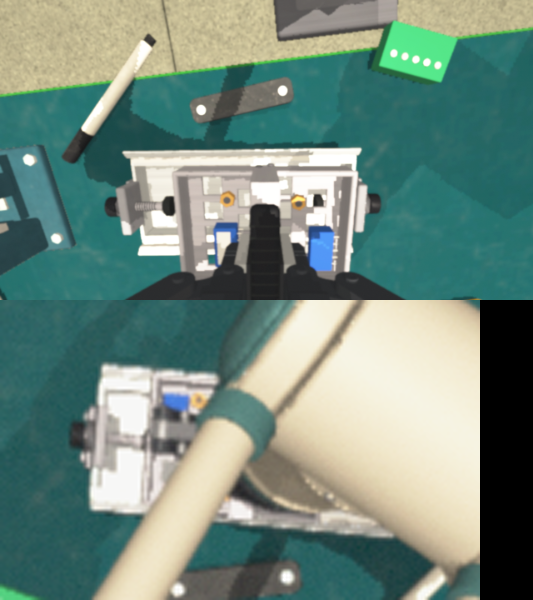

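The wrist view shows the sieve over the stand with every visible part inside, and the stand's near lip behind it. I'll enlarge this for accurate edges.

```bash
python3 - <<'E'
import cv2
v=cv2.imread('pics/w2.png')
cv2.imwrite('pics/c2.png',cv2.resize(v[165:345,120:460],(782,414),interpolation=2))
E
```

```text
(no output)
```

View pics/c2.png

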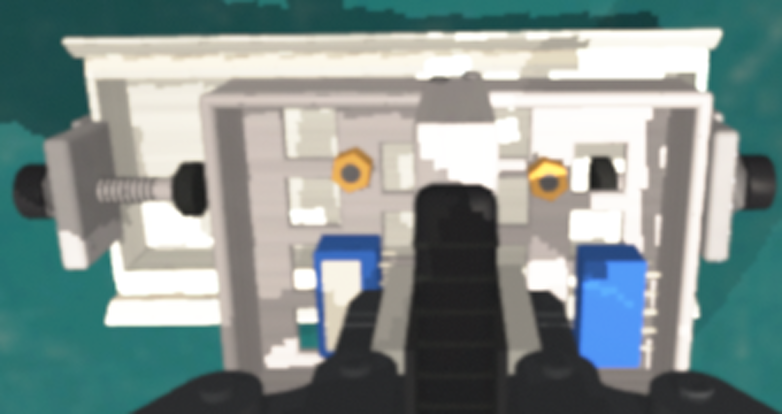

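```bash
python3 - <<'E'
from h import *
c=dict(np.load('w2.npz'))
P=lambda x,y,z: ray('wrist',120+x/2.3,165+y/2.3,z,c)
L=[P(62,40,.042),P(722,32,.042),P(697,318,.042),P(105,323,.042)]
print('stand',np.mean(L,0),[np.linalg.norm(L[i]-L[i-1]) for i in range(4)])
d=L[1]-L[0]+L[2]-L[3]; d/=np.linalg.norm(d); print('ang',np.degrees(np.arctan2(d[1],d[0])))
a,b=P(203,97,.118),P(712,97,.118); e=(b-a)/np.linalg.norm(b-a); print('sieve w',np.linalg.norm(b-a),np.degrees(np.arctan2(e[1],e[0])))
ctr=(a+b)/2+.0405*np.array([e[1],-e[0],0]); print('sieve ctr',ctr)
o=np.mean(L,0)-ctr; print('rel y',o@d,'rel x',o@np.array([d[1],-d[0],0]))
tl=P(205,188,.043); print('right tip y',(tl-np.mean(L,0))@d)
E
```

```text
stand [ 0.47455868 -0.27363817  0.042     ] [np.float64(0.09722801010108745), np.float64(0.205390788672574), np.float64(0.09777950583618027), np.float64(0.20493662079320377)]
ang 83.99283163840066
sieve w 0.11066619372039647 83.38234660226908
sieve ctr [ 0.47381646 -0.25359632  0.118     ]
rel y -0.0198541163202788 rel x 0.002835590775447429
right tip y -0.0626062144810812
```

drive_tool(
  rows=[
    [[0, 0, 0.005], [0.05, -0.4, 0], 0.5],
    [[0, 0, 0.005], [0.05, -0.8, -0.3], 0.5],
    [[0, 0, 0], [0, -0.6, -0.6], 0.5],
    [[0, 0, 0], [0, -0.2, -0.9], 0.5],
    [[0, 0, 0], [0, 0, -1.0], 0.5],
    [[0, 0, 0], [0, 0, -0.9], 0.5],
    [[0, 0, 0], [0, 0, -0.6], 0.5],
    [[0, 0, 0], [0, 0, -0.3], 0.5],
  ],
)

```text
clock: 8.12
position: [0.4729, -0.274, 0.1028]
ee_rot: [-0.0, 0.052, 0.999, 0.0]
contact_force: [-0.7, -0.1, -2.9]
width: 0.0126
gripper_force: 58.6
```

drive_tool(
  rows=[
    [[0, 0, 0], [0, 0, 0], 0.5],
    [[0, 0, 0], [0, 0, -0.2], 0.5],
    [[0, 0, 0], [0, 0, -0.2], 0.5],
    [[0, 0, 0], [0, 0, -0.2], 0.5],
    [[0, 0, 0], [0, 0, 0], 0.5],
  ],
)

```text
clock: 8.75
position: [0.4729, -0.2741, 0.0971]
ee_rot: [-0.0, 0.052, 0.999, 0.0]
contact_force: [0.4, 1.0, -3.2]
width: 0.0132
gripper_force: 58.5
```

```bash
python3 - <<'E'
from h import *
s=manip.get_state(); print(s['clock'],s['position'],s['contact_force'],s['moment'])
np.savez('w3.npz',**{k:np.array(v) for k,v in eyes.get_calibration('wrist').items()})
snap('wrist','w3.png'); v=cv2.imread('pics/w3.png')
cv2.imwrite('pics/c3.png',cv2.resize(v[120:340,120:460],None,fx=2.3,fy=2.3,interpolation=2))
E
```

```text
8.75 [ 0.47292967 -0.27413056  0.0971358 ] [ 0.37474363  0.95117938 -3.22102606] [ 0.01108055 -0.02362942  0.02381479]
```

View pics/c3.png

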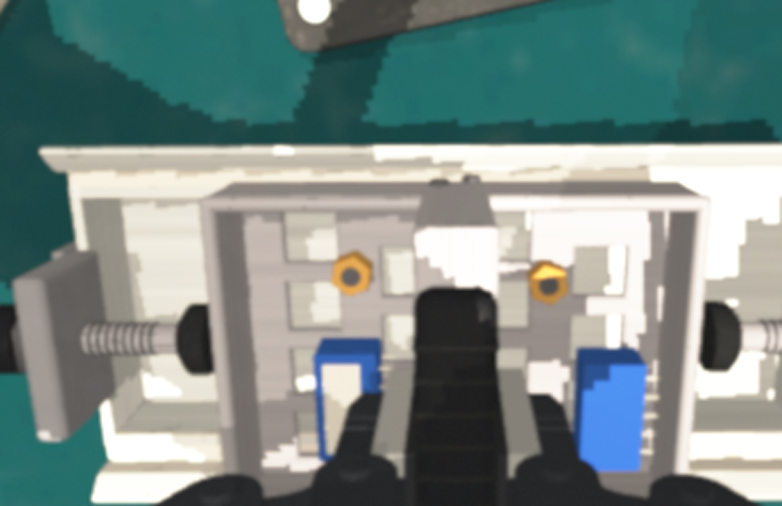

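The sieve hangs centred between both rubber tips, crop (198,338) and (718,335), and parallel to the lip. Next I'll check its lateral offset.

```bash
python3 - <<'E'
from h import *
c=dict(np.load('w3.npz'))
P=lambda x,y,z: ray('wrist',120+x/2.3,120+y/2.3,z,c)
a,b,f=P(40,150,.042),P(782,145,.042),P(92,502,.042)
d=(b-a)/np.linalg.norm(b-a); n=np.array([d[1],-d[0],0]); print('ang',np.degrees(np.arctan2(d[1],d[0])),'width',(f-a)@n)
r=P(210,203,.066),P(708,199,.066); q=P(230,184,.042),P(690,183,.042)
e=r[1]-r[0]; print('sieve ang',np.degrees(np.arctan2(e[1],e[0])),np.linalg.norm(e))
print('rim from lip',[(p-a)@n for p in r],'bottom from lip',[(p-a)@n for p in q])
for x in(205,): print('tips gap R', (r[0]-P(205,338,.043))@d)
print('gap L',(P(710,335,.043)-r[1])@d)
E
```

```text
ang 84.31002294085866 width 0.09782260367007338
sieve ang 84.3932389762573 0.10819759553006177
rim from lip [np.float64(0.008951645778432146), np.float64(0.008794500315874608)] bottom from lip [np.float64(0.008669905185114792), np.float64(0.009181632399454052)]
tips gap R 0.012176952702767677
gap L 0.011191524780183943
```

drive_tool(
  rows=[
    [[0, 0, 0], [0, 0, -0.2], 0.5],
    [[0, 0, 0], [0, 0, -0.2], 0.5],
    [[0, 0, 0], [0, 0, -0.2], 0.5],
    [[0, 0, 0], [0, 0, -0.2], 0.5],
    [[0, 0, 0], [0, 0, -0.1], 0.5],
    [[0, 0, 0], [0, 0, -0.1], 0.5],
    [[0, 0, 0], [0, 0, 0], 0.5],
  ],
)

```text
clock: 9.68
position: [0.473, -0.2742, 0.0873]
ee_rot: [-0.0, 0.052, 0.999, 0.0]
contact_force: [-0.2, -0.1, -3.1]
width: 0.0133
gripper_force: 58.6
```

drive_tool(
  rows=[
    [[0, 0, 0], [0, 0, -0.1], 0.5],
    [[0, 0, 0], [0, 0, -0.1], 0.5],
    [[0, 0, 0], [0, 0, 0], 0.5],
  ],
)

```text
clock: 10.05
position: [0.4731, -0.2743, 0.0853]
ee_rot: [0.0, 0.052, 0.999, 0.0]
contact_force: [-0.9, 0.2, -2.5]
width: 0.013
gripper_force: 58.6
```

drive_tool(
  rows=[
    [[0, 0, 0], [0, 0, -0.1], 0.5],
    [[0, 0, 0], [0, 0, 0], 0.5],
  ],
)

```text
clock: 10.3
position: [0.4731, -0.2743, 0.0852]
ee_rot: [0.0, 0.052, 0.999, -0.0]
contact_force: [-2.1, 1.4, 5.3]
width: 0.0129
gripper_force: 59.7
```

drive_tool(
  rows=[
    [[0, 0, 0], [0, 0, 0.05], 0.5],
    [[0, 0, 0], [0.04, 0.4, 0], 0.5],
    [[0, 0, 0], [0.05, 0.5, 0], 0.5],
    [[0, 0, 0], [0.03, 0.3, 0], 0.5],
    [[0, 0, 0], [0, 0, 0], 0.5],
  ],
)

```text
clock: 10.92
position: [0.475, -0.2629, 0.0852]
ee_rot: [0.001, 0.052, 0.999, -0.001]
contact_force: [0.6, -3.8, 3.1]
width: 0.0128
gripper_force: 59.4
```

drive_tool(
  rows=[
    [[0, 0, 0], [0.02, 0.2, 0], 0.5],
    [[0, 0, 0], [0, 0, 0], 0.5],
  ],
)

```text
clock: 11.18
position: [0.4752, -0.2617, 0.0854]
ee_rot: [0.001, 0.052, 0.999, -0.001]
contact_force: [-0.6, -5.6, 3.9]
width: 0.013
gripper_force: 59.5
```

drive_tool(
  rows=[
    [[0, 0, 0], [-0.08, -0.8, 0], 0.5],
    [[0, 0, 0], [-0.1, -1.0, 0], 0.5],
    [[0, 0, 0], [-0.06, -0.6, 0], 0.5],
    [[0, 0, 0], [-0.03, -0.3, 0], 0.5],
    [[0, 0, 0], [0, 0, 0], 0.5],
  ],
)

```text
clock: 11.8
position: [0.4718, -0.2842, 0.0852]
ee_rot: [-0.0, 0.053, 0.999, 0.003]
contact_force: [1.3, 5.9, 9.1]
width: 0.0131
gripper_force: 60.2
```

drive_tool(
  rows=[
    [[0, 0, 0], [-0.02, -0.2, 0], 0.5],
    [[0, 0, 0], [0, 0, 0], 0.5],
  ],
)

```text
clock: 12.05
position: [0.4717, -0.2852, 0.0853]
ee_rot: [-0.0, 0.053, 0.999, 0.004]
contact_force: [2.0, 8.7, 10.5]
width: 0.013
gripper_force: 60.4
```

drive_tool(
  rows=[
    [[0, 0, 0], [0.24, 2.4, -0.02], 0.5],
    [[0, 0, 0], [0, 0, 0], 0.5],
  ],
)

```text
clock: 12.3
position: [0.4746, -0.2633, 0.0852]
ee_rot: [0.001, 0.052, 0.999, 0.001]
contact_force: [1.8, 1.2, 7.8]
width: 0.0129
gripper_force: 60.0
```

drive_tool(
  rows=[
    [[0, 0, 0], [-0.24, -2.4, 0], 0.5],
    [[0, 0, 0], [0, 0, 0], 0.5],
  ],
)

```text
clock: 12.55
position: [0.4716, -0.2876, 0.0852]
ee_rot: [0.0, 0.053, 0.999, 0.002]
contact_force: [0.5, 4.3, 9.1]
width: 0.0133
gripper_force: 60.4
```

drive_tool(
  rows=[
    [[0, 0, 0], [0.24, 2.4, 0], 0.5],
    [[0, 0, 0], [-0.24, -2.4, 0], 0.5],
    [[0, 0, 0], [0.24, 2.4, 0], 0.5],
    [[0, 0, 0], [-0.24, -2.4, 0], 0.5],
    [[0, 0, 0], [0.24, 2.4, 0], 0.5],
    [[0, 0, 0], [-0.24, -2.4, 0], 0.5],
    [[0, 0, 0], [0, 0, 0], 0.5],
  ],
)

```text
clock: 13.42
position: [0.4714, -0.2874, 0.0852]
ee_rot: [-0.0, 0.053, 0.999, 0.002]
contact_force: [-0.1, 2.7, 10.7]
width: 0.0129
gripper_force: 60.6
```

```bash
python3 - <<'E'
from h import *
s=manip.get_state(); print(s['clock'],s['position'],s['contact_force'],s['moment'])
snap('wrist','w4.png'); snap('side','s4.png'); v=cv2.imread('pics/w4.png')
a=cv2.resize(v[100:340,100:460],None,fx=1.6,fy=1.6,interpolation=2)
b=cv2.resize(cv2.imread('pics/s4.png')[200:290,340:460],None,fx=2,fy=2,interpolation=2)
o=np.zeros((a.shape[0]+b.shape[0],a.shape[1],3),np.uint8);o[:a.shape[0]]=a;o[a.shape[0]:,:b.shape[1]]=b
cv2.imwrite('pics/c4.png',o)
E
```

```text
13.425 [ 0.47142168 -0.28743905  0.08522051] [-0.13740874  2.73999141 10.65496907] [ 0.4813061  -0.06633521 -0.00076008]
```

View pics/c4.png

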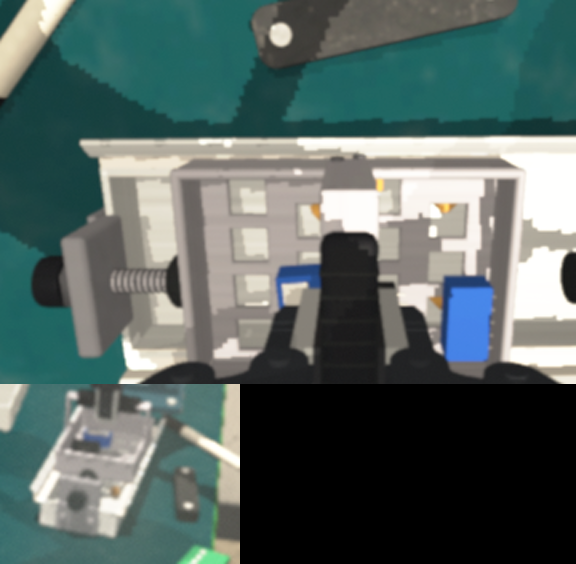

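Spacers have shifted toward the holes: orange at crop (315,210), (380,185), (443,208) and (437,300). All visible relays are in the sieve. I'll keep shaking.

drive_tool(
  rows=[
    [[0, 0, 0], [0.24, 2.5, 0.03], 0.5],
    [[0, 0, 0], [0, 0, 0], 0.5],
    [[0, 0, 0], [-0.24, -2.4, 0], 0.5],
    [[0, 0, 0], [0.24, 2.4, 0], 0.5],
    [[0, 0, 0], [-0.24, -2.4, 0], 0.5],
    [[0, 0, 0], [0.24, 2.4, 0], 0.5],
    [[0, 0, 0], [-0.24, -2.4, 0], 0.5],
    [[0, 0, 0], [0, 0, 0], 0.5],
  ],
)

```text
clock: 14.52
position: [0.4711, -0.2871, 0.0852]
ee_rot: [-0.001, 0.053, 0.999, 0.002]
contact_force: [0.6, 2.6, 9.6]
width: 0.013
gripper_force: 60.6
```

drive_tool(
  rows=[
    [[0, 0, 0], [0.24, 2.4, 0], 0.5],
    [[0, 0, 0], [0, 0, 0], 0.5],
    [[0, 0, 0], [-0.24, -2.4, 0], 0.5],
    [[0, 0, 0], [0.24, 2.4, 0], 0.5],
    [[0, 0, 0], [-0.24, -2.4, 0], 0.5],
    [[0, 0, 0], [0.24, 2.4, 0], 0.5],
    [[0, 0, 0], [-0.1, -1.0, 0], 0.5],
    [[0, 0, 0], [0, 0, 0], 0.5],
  ],
)

```text
clock: 15.52
position: [0.4728, -0.2735, 0.0852]
ee_rot: [-0.0, 0.053, 0.999, 0.001]
contact_force: [-1.2, 1.5, 7.1]
width: 0.0127
gripper_force: 60.5
```

```bash
cat > o.py <<'E'
from h import *
import sys
def oranges(tag):
    for n in('wrist','top','side'):
        im=snap(n,f'{tag}_{n}.png')[:,:,::-1]; h=cv2.cvtColor(np.ascontiguousarray(im),cv2.COLOR_BGR2HSV)
        m=((h[...,0]>8)&(h[...,0]<28)&(h[...,1]>110)&(h[...,2]>70)).astype(np.uint8)
        k,l,s,c=cv2.connectedComponentsWithStats(m)
        r={'wrist':(100,120,480,340),'top':(335,250,475,330),'side':(340,180,460,300)}[n]
        for i in range(1,k):
            if s[i,4]>=4 and r[0]<c[i,0]<r[2] and r[1]<c[i,1]<r[3]: print(n,c[i].round(0),s[i,4],[(ray(n,*c[i],z)[:2]*1000).round(0) for z in (.01,.037)])
s=manip.get_state(); print(s['clock'],s['position'],s['contact_force'])
oranges(sys.argv[1])
E
python3 o.py k5
python3 - <<'E'
import cv2,numpy as np
v=cv2.imread('pics/k5_wrist.png');cv2.imwrite('pics/c5.png',cv2.resize(v[140:350,120:460],None,fx=2.3,fy=2.3,interpolation=2))
E
```

```text
15.525 [ 0.4727942  -0.27345895  0.08520049] [-1.16015447  1.51134553  7.14675961]
wrist [287. 233.] 10 [array([ 457., -292.]), array([ 450., -289.])]
side [346. 186.] 6 [array([ 620., -571.]), array([ 609., -508.])]
```

View pics/c5.png

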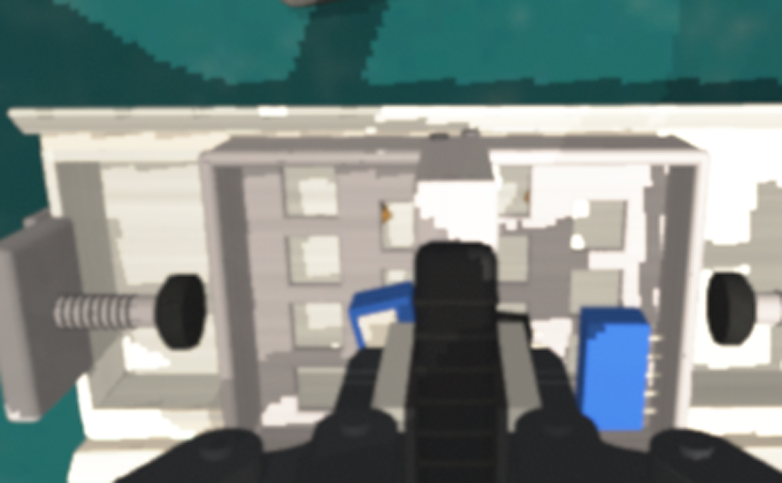

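Two spacers now lie under the floor, visible through holes at crop (387,213) and (524,197). The other two are out of view. I'll shake more, then let go and look.

drive_tool(
  rows=[
    [[0, 0, 0], [0.1, 1.0, 0], 0.5],
    [[0, 0, 0], [0, 0, 0], 0.5],
    [[0, 0, 0], [-0.24, -2.4, 0], 0.5],
    [[0, 0, 0], [0.24, 2.4, 0], 0.5],
    [[0, 0, 0], [-0.24, -2.4, 0], 0.5],
    [[0, 0, 0], [0.24, 2.4, 0], 0.5],
    [[0, 0, 0], [-0.24, -2.4, 0], 0.5],
    [[0, 0, 0], [0, 0, 0], 0.5],
  ],
)

```text
clock: 16.68
position: [0.4711, -0.2871, 0.0852]
ee_rot: [-0.001, 0.053, 0.999, 0.002]
contact_force: [-0.2, 3.5, 9.0]
width: 0.0128
gripper_force: 60.7
```

drive_tool(
  rows=[
    [[0, 0, 0], [0.24, 2.4, 0], 0.5],
    [[0, 0, 0], [0, 0, 0], 0.5],
    [[0, 0, 0], [-0.24, -2.4, 0], 0.5],
    [[0, 0, 0], [0, 0, 0], 0.5],
    [[0, 0, 0], [0.24, 2.4, 0], 0.5],
    [[0, 0, 0], [-0.24, -2.4, 0], 0.5],
    [[0, 0, 0], [0.24, 2.4, 0], 0.5],
    [[0, 0, 0], [-0.24, -2.4, 0], 0.5],
  ],
)

```text
clock: 17.68
position: [0.4712, -0.2843, 0.0852]
ee_rot: [-0.001, 0.052, 0.999, 0.003]
contact_force: [0.1, 8.3, 11.6]
width: 0.0129
gripper_force: 61.1
```

drive_tool(
  rows=[
    [[0, 0, 0], [0.24, 2.4, 0], 0.5],
    [[0, 0, 0], [-0.24, -2.4, 0], 0.5],
    [[0, 0, 0], [0.24, 2.4, 0], 0.5],
    [[0, 0, 0], [-0.06, -0.6, 0], 0.5],
    [[0, 0, 0], [-0.04, -0.4, 0], 0.5],
    [[0, 0, 0], [0, 0, 0.03], 0.5],
    [[0, 0, 0], [0, 0, 0], 0.5],
  ],
)

```text
clock: 18.55
position: [0.4728, -0.273, 0.0852]
ee_rot: [-0.0, 0.053, 0.999, 0.002]
contact_force: [0.8, 2.3, 5.8]
width: 0.013
gripper_force: 60.4
```

```bash
python3 o.py k6
```

```text
18.55 [ 0.47276485 -0.27303709  0.08521311] [0.83035044 2.29387674 5.7963533 ]
wrist [287. 233.] 6 [array([ 457., -292.]), array([ 450., -288.])]
side [346. 186.] 6 [array([ 620., -571.]), array([ 609., -508.])]
```

drive_tool(
  rows=[
    [[0, 0, 0], [0, 0, 0], 2.5],
    [[0, 0, 0], [0, 0, 0], 5],
    [[0, 0, 0], [0, 0, 0], 8],
    [[0, 0, 0], [0, 0, 1.0], 8],
    [[0, 0, 0], [0, 0, 3], 8],
    [[0, 0, 0], [0, 0, 5], 8],
    [[0, 0, 0], [0, 0, 4], 8],
    [[0, 0, 0], [0, 0, 1.5], 8],
  ],
)

```text
clock: 19.7
position: [0.4739, -0.275, 0.2335]
ee_rot: [0.002, 0.052, 0.999, -0.001]
contact_force: [0.3, 0.0, -0.0]
width: 0.0801
gripper_force: 0.0
```

```bash
python3 o.py k7
python3 - <<'E'
import cv2,numpy as np
v=cv2.imread('pics/k7_wrist.png');a=cv2.resize(v[150:310,180:480],None,fx=2.5,fy=2.5,interpolation=2)[:400,:750]
b=cv2.resize(cv2.imread('pics/k7_side.png')[200:283,340:460],None,fx=2.4,fy=2.4,interpolation=2)
o=np.zeros((600,750,3),np.uint8);o[:400]=a;o[400:400+b.shape[0],:b.shape[1]]=b[:200]
cv2.imwrite('pics/c7.png',o)
E
```

```text
19.7 [ 0.47393938 -0.27499293  0.23348461] [ 0.28688173  0.02126161 -0.04987267]
side [347. 186.] 7 [array([ 619., -572.]), array([ 608., -509.])]
```

View pics/c7.png

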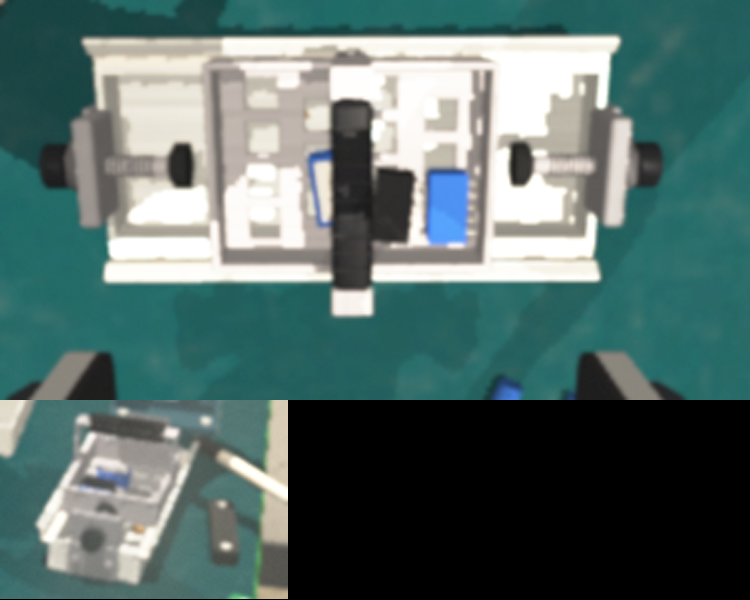

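All three relays lie in the sieve, at crop (320,190), (393,205) and (447,205). No spacer shows on the floor, but the strip under the grip is hidden. I'll look obliquely from both sides using colour masks only.

drive_tool(
  rows=[
    [[0, 0, 0], [0.3, 3, 0], 8],
    [[0, 0, 0], [0.5, 5, 0], 8],
    [[0, 0, 0], [0.4, 4, 0], 8],
    [[0, 0, 0], [0, 0, 0], 8],
    [[0, 0, 0], [0, 0, 0], 8],
  ],
)

```text
clock: 20.48
position: [0.4844, -0.1542, 0.2288]
ee_rot: [-0.001, 0.052, 0.999, 0.0]
contact_force: [0.3, -0.7, 0.5]
width: 0.0798
gripper_force: 0.0
```

```bash
cat > p.py <<'E'
from h import *
import sys
d=np.array([np.cos(np.radians(84.2)),np.sin(np.radians(84.2))]);n=np.array([d[1],-d[0]])
S=np.array([.4735,-.2737])   # stand centre
print(manip.get_state()['clock'],manip.get_state()['position'])
for nm in('wrist','top','side'):
    c=eyes.get_calibration(nm)
    im=snap(nm,f'{sys.argv[1]}_{nm}.png'); h=cv2.cvtColor(im,cv2.COLOR_RGB2HSV)
    m=((h[...,0]>8)&(h[...,0]<30)&(h[...,1]>75)&(h[...,2]>50)).astype(np.uint8)
    k,l,s,ce=cv2.connectedComponentsWithStats(m)
    for i in range(1,k):
        o=[]
        for z in (.006,.037):
            w=ray(nm,*ce[i],z,c)[:2]-S; o.append((w@n,w@d))
        if s[i,4]>=3 and abs(o[0][0])<.05 and abs(o[0][1])<.11: print(nm,ce[i].round(),s[i,4],'pan xy',np.round(np.array(o[0])*1000),'floor xy',np.round(np.array(o[1])*1000))
E
python3 p.py m1
```

```text
20.475 [ 0.48435882 -0.15424977  0.22880568]
wrist [203. 187.] 7 pan xy [-27.  -2.] floor xy [-31.   8.]
wrist [183. 198.] 52 pan xy [-15. -25.] floor xy [-20. -12.]
wrist [229. 195.] 14 pan xy [-19.  25.] floor xy [-23.  33.]
side [398. 254.] 4 pan xy [-22.  19.] floor xy [-31.  75.]
```

drive_tool(
  rows=[
    [[0, 0, 0], [-0.3, -3, 0], 8],
    [[0, 0, 0], [-0.5, -5, 0], 8],
    [[0, 0, 0], [-0.6, -6, 0], 8],
    [[0, 0, 0], [-0.6, -6, 0], 8],
    [[0, 0, 0], [-0.4, -4, 0], 8],
    [[0, 0, 0], [0, 0, 0], 8],
    [[0, 0, 0], [0, 0, 0], 8],
  ],
)

```text
clock: 21.5
position: [0.4604, -0.3943, 0.2297]
ee_rot: [-0.0, 0.053, 0.999, 0.001]
contact_force: [0.1, 0.2, -0.0]
width: 0.0798
gripper_force: 0.0
```

```bash
python3 p.py m2
```

```text
21.5 [ 0.46039792 -0.39427115  0.22968668]
wrist [455. 191.] 45 pan xy [-21.  26.] floor xy [-25.  13.]
wrist [408. 194.] 7 pan xy [-18. -24.] floor xy [-23. -32.]
side [397. 253.] 7 pan xy [-21.  18.] floor xy [-31.  74.]
```

drive_tool(
  rows=[
    [[0, 0, 0], [0.3, 3, -1], 8],
    [[0, 0, 0], [0.4, 4, -2], 8],
    [[0, 0, 0], [0, 0, 0], 8],
    [[0, 0, 0], [0, 0, 0], 8],
  ],
)

```text
clock: 22.15
position: [0.4685, -0.3241, 0.201]
ee_rot: [0.001, 0.052, 0.999, -0.001]
contact_force: [0.3, 0.3, 0.9]
width: 0.0801
gripper_force: 0.0
```

```bash
sed -i 's/>75)&(h\[...,2\]>50/>60)\&(h[...,2]>40/' p.py; python3 p.py m3
```

```text
22.15 [ 0.46851386 -0.3240855   0.2009791 ]
top [448. 315.] 5 pan xy [ -42. -107.] floor xy [-42. -99.]
top [446. 318.] 7 pan xy [ -49. -102.] floor xy [-49. -94.]
side [397. 253.] 13 pan xy [-21.  19.] floor xy [-31.  75.]
```

drive_tool(
  rows=[
    [[0, 0, 0], [0.5, 5, 0], 8],
    [[0, 0, 0], [0.5, 5, 0], 8],
    [[0, 0, 0], [0, 0, 0], 8],
    [[0, 0, 0], [0, 0, 0], 8],
  ],
)

```text
clock: 22.8
position: [0.4784, -0.2253, 0.2007]
ee_rot: [0.001, 0.052, 0.999, -0.001]
contact_force: [-0.3, 1.0, -0.4]
width: 0.08
gripper_force: 0.0
```

```bash
python3 p.py m4
```

```text
22.8 [ 0.47844782 -0.22528989  0.20072103]
top [395. 267.] 3 pan xy [48. 11.] floor xy [45. 16.]
top [392. 276.] 12 pan xy [28. 17.] floor xy [26. 21.]
top [399. 282.] 18 pan xy [18. -0.] floor xy [16.  5.]
top [394. 282.] 6 pan xy [16. 11.] floor xy [14. 16.]
top [358. 284.] 9 pan xy [ 4. 86.] floor xy [ 2. 88.]
top [407. 286.] 21 pan xy [  9. -17.] floor xy [  8. -12.]
top [397. 285.] 3 pan xy [9. 4.] floor xy [7. 9.]
top [412. 289.] 23 pan xy [  4. -27.] floor xy [  2. -21.]
top [374. 292.] 4 pan xy [-10.  51.] floor xy [-11.  54.]
top [422. 296.] 51 pan xy [ -8. -50.] floor xy [ -9. -43.]
top [350. 298.] 10 pan xy [-26. 101.] floor xy [-27. 102.]
top [405. 295.] 3 pan xy [ -9. -15.] floor xy [-11.  -9.]
top [371. 297.] 4 pan xy [-21.  58.] floor xy [-22.  61.]
top [442. 309.] 108 pan xy [-31. -94.] floor xy [-31. -86.]
top [402. 302.] 3 pan xy [-25.  -9.] floor xy [-25.  -4.]
top [399. 303.] 3 pan xy [-27.  -3.] floor xy [-27.   2.]
top [418. 302.] 3 pan xy [-22. -43.] floor xy [-23. -37.]
top [345. 306.] 5 pan xy [-44. 110.] floor xy [-44. 111.]
top [364. 310.] 18 pan xy [-49.  71.] floor xy [-49.  73.]
top [442. 314.] 3 pan xy [-42. -94.] floor xy [-42. -86.]
top [448. 317.] 6 pan xy [ -47. -107.] floor xy [-47. -99.]
side [398. 254.] 10 pan xy [-22.  21.] floor xy [-31.  76.]
```

drive_tool(
  rows=[
    [[0, 0, 0], [4, 5, 2], 8],
    [[0, 0, 0], [5, 2, 2], 8],
    [[0, 0, 0], [4, 0, 1], 8],
    [[0, 0, 0], [0, 0, 0], 8],
    [[0, 0, 0], [0, 0, 0], 8],
  ],
)

```text
clock: 23.58
position: [0.6044, -0.1584, 0.248]
ee_rot: [-0.001, 0.053, 0.999, 0.0]
contact_force: [-0.1, -0.0, -0.1]
width: 0.08
gripper_force: 0.0
```

```bash
python3 p.py m5
```

```text
23.575 [ 0.6044236  -0.15838279  0.24800518]
wrist [190.  65.] 6 pan xy [-29.  -2.] floor xy [-23.   8.]
wrist [217.  72.] 51 pan xy [-23.  25.] floor xy [-17.  34.]
wrist [169.  77.] 34 pan xy [-18. -25.] floor xy [-13. -12.]
top [366. 269.] 14 pan xy [37. 72.] floor xy [34. 74.]
top [386. 272.] 34 pan xy [35. 29.] floor xy [32. 33.]
top [362. 296.] 3 pan xy [-19.  77.] floor xy [-20.  79.]
top [369. 299.] 7 pan xy [-24.  62.] floor xy [-25.  65.]
top [366. 307.] 122 pan xy [-43.  66.] floor xy [-43.  68.]
side [397. 253.] 11 pan xy [-21.  18.] floor xy [-30.  73.]
```

drive_tool(
  rows=[
    [[0, 0, 0], [-2, 4, 0], 8],
    [[0, 0, 0], [-3, 5, 0], 8],
    [[0, 0, 0], [-3, 5, 0], 8],
    [[0, 0, 0], [-3, 5, 0], 8],
    [[0, 0, 0], [-2, 3, 0], 8],
    [[0, 0, 0], [0, 0, 0], 8],
  ],
)

```text
clock: 24.48
position: [0.4727, 0.0637, 0.2492]
ee_rot: [-0.0, 0.051, 0.999, 0.0]
contact_force: [-0.3, -1.3, -0.4]
width: 0.0798
gripper_force: 0.0
```

```bash
python3 p.py m6; python3 - <<'E'
from h import *
S=np.array([.4735,-.2737]);d=np.array([.101,.995]);n=np.array([d[1],-d[0]])
im=cv2.imread('pics/m6_top.png');h=cv2.cvtColor(im,cv2.COLOR_BGR2HSV)
for nm,m in(('blue',(h[...,0]>100)&(h[...,0]<130)&(h[...,1]>110)&(h[...,2]>90)),('dark',h[...,2]<70)):
  k,l,s,c=cv2.connectedComponentsWithStats(m.astype(np.uint8))
  for i in range(1,k):
    w=ray('top',*c[i],.045)[:2]-S
    if s[i,4]>5 and abs(w@n)<.05 and abs(w@d)<.065: print(nm,s[i],(w@n*1e3).round(),(w@d*1e3).round())
E
```

```text
24.475 [0.47274738 0.06372963 0.24924727]
wrist [ 17. 217.] 42 pan xy [-24. -12.] floor xy [-31.  17.]
wrist [  0. 226.] 11 pan xy [-14. -34.] floor xy [-21.  -3.]
side [397. 253.] 11 pan xy [-21.  18.] floor xy [-30.  73.]
blue [380 273   8  14  99] 16.0 38.0
dark [391 274   8  13  79] 17.0 16.0
dark [403 274   8  31 137] 4.0 -9.0
```

drive_tool(
  rows=[
    [[0, 0, 0], [0, -3, 0], 8],
    [[0, 0, 0], [0, -5.5, 0], 8],
    [[0, 0, 0], [0, -5.5, 0], 8],
    [[0, 0, 0], [0, -5.5, 0], 8],
    [[0, 0, 0], [0, -5.5, 0], 8],
    [[0, 0, 0], [0, -5, -1], 8],
    [[0, 0, 0], [0, -3, -3], 8],
    [[0, 0, 0], [0, -0.7, -4], 8],
  ],
)

```text
clock: 25.62
position: [0.4756, -0.2795, 0.1684]
ee_rot: [0.001, 0.055, 0.998, -0.001]
contact_force: [-0.3, 0.1, -0.8]
width: 0.0802
gripper_force: 0.0
```

drive_tool(
  rows=[
    [[0, 0, 0], [0, 0, -3], 8],
    [[0, 0, 0], [0, 0, -2], 8],
    [[0, 0, 0], [0, 0, 0], 8],
  ],
)

```text
clock: 26.0
position: [0.4739, -0.2754, 0.117]
ee_rot: [-0.002, 0.053, 0.999, 0.001]
contact_force: [-0.5, -0.2, 1.0]
width: 0.0801
gripper_force: 0.0
```

drive_tool(
  rows=[
    [[0, 0, 0], [-0.1, 0.2, -2], 7],
    [[0, 0, 0], [0, 0, -1.1], 5],
    [[0, 0, 0], [0, 0, 0], 2],
    [[0, 0, 0], [0, 0, 0], 0.5],
    [[0, 0, 0], [0, 0, 0], 0.5],
    [[0, 0, 0], [0, 0, 0], 0.5],
    [[0, 0, 0], [0, 0, 0], 0.5],
  ],
)

```text
clock: 26.88
position: [0.4749, -0.2733, 0.0888]
ee_rot: [0.001, 0.052, 0.999, -0.001]
contact_force: [-1.3, -1.1, 5.5]
width: 0.0128
gripper_force: 59.9
```

drive_tool(
  rows=[
    [[0, 0, 0], [0.1, 1.1, 0], 0.5],
    [[0, 0, 0], [0, 0, 0], 0.5],
    [[0, 0, 0], [-0.24, -2.4, 0], 0.5],
    [[0, 0, 0], [0, 0, 0], 0.5],
    [[0, 0, 0], [0.24, 2.4, 0], 0.5],
    [[0, 0, 0], [0, 0, 0], 0.5],
    [[0, 0, 0], [-0.24, -2.4, 0], 0.5],
    [[0, 0, 0], [0, 0, 0], 0.5],
  ],
)

```text
clock: 27.88
position: [0.4732, -0.2858, 0.0888]
ee_rot: [0.0, 0.053, 0.999, 0.001]
contact_force: [-1.2, 0.6, 10.0]
width: 0.0129
gripper_force: 60.5
```

drive_tool(
  rows=[
    [[0, 0, 0], [0.24, 2.4, 0], 0.5],
    [[0, 0, 0], [-0.24, -2.4, 0], 0.5],
    [[0, 0, 0], [0.24, 2.4, 0], 0.5],
    [[0, 0, 0], [-0.24, -2.4, 0], 0.5],
    [[0, 0, 0], [0.24, 2.4, 0], 0.5],
    [[0, 0, 0], [0, 0, 0], 0.5],
    [[0, 0, 0], [-0.24, -2.4, 0], 0.5],
    [[0, 0, 0], [0, 0, 0], 0.5],
  ],
)

```text
clock: 28.88
position: [0.4732, -0.2858, 0.0888]
ee_rot: [0.0, 0.053, 0.999, 0.001]
contact_force: [-0.9, 0.8, 9.5]
width: 0.0128
gripper_force: 60.6
```

drive_tool(
  rows=[
    [[0, 0, 0], [0.24, 2.4, 0], 0.5],
    [[0, 0, 0], [-0.24, -2.4, 0], 0.5],
    [[0, 0, 0], [0.24, 2.4, 0], 0.5],
    [[0, 0, 0], [-0.24, -2.4, 0], 0.5],
    [[0, 0, 0], [0.06, 0.6, 0], 0.5],
    [[0, 0, 0], [0, 0, 0], 0.5],
  ],
)

```text
clock: 29.62
position: [0.4739, -0.2805, 0.0888]
ee_rot: [0.001, 0.052, 0.999, -0.001]
contact_force: [-1.4, -2.7, 8.0]
width: 0.0128
gripper_force: 60.4
```

drive_tool(
  rows=[
    [[0, 0, 0], [0, 0, 0], 2.5],
    [[0, 0, 0], [0, 0, 0], 5],
    [[0, 0, 0], [0, 0, 0], 8],
    [[0, 0, 0], [0, 0, 1.0], 8],
    [[0, 0, 0], [0, 0, 3], 8],
    [[0, 0, 0], [0, 0, 5], 8],
    [[0, 0, 0], [0, 0, 4], 8],
    [[0, 0, 0], [0, 0, 1.5], 8],
  ],
)

```text
clock: 30.62
position: [0.4744, -0.2803, 0.2361]
ee_rot: [0.002, 0.052, 0.999, -0.001]
contact_force: [0.2, -0.8, 0.3]
width: 0.0801
gripper_force: 0.0
```

```bash
python3 p.py n1 | grep -v top
```

```text
30.625 [ 0.47440012 -0.28033749  0.23611209]
wrist [303. 193.] 60 pan xy [-15. -24.] floor xy [-20. -22.]
wrist [350. 189.] 16 pan xy [-19.  27.] floor xy [-23.  25.]
side [397. 253.] 19 pan xy [-21.  16.] floor xy [-30.  72.]
```

drive_tool(
  rows=[
    [[0, 0, 0], [0.3, 3, 0], 8],
    [[0, 0, 0], [0.5, 5, 0], 8],
    [[0, 0, 0], [0.4, 4, 0], 8],
    [[0, 0, 0], [0, 0, 0], 8],
    [[0, 0, 0], [0, 0, 0], 8],
  ],
)

```text
clock: 31.4
position: [0.4848, -0.1596, 0.2314]
ee_rot: [-0.001, 0.052, 0.999, 0.0]
contact_force: [0.7, -0.1, -0.5]
width: 0.0799
gripper_force: 0.0
```

```bash
python3 p.py n2 | grep -v top
```

```text
31.4 [ 0.48484413 -0.15964741  0.23144248]
wrist [205. 186.] 67 pan xy [-27.  -6.] floor xy [-30.   4.]
wrist [187. 197.] 74 pan xy [-15. -27.] floor xy [-20. -15.]
wrist [233. 194.] 44 pan xy [-18.  22.] floor xy [-23.  30.]
side [397. 253.] 14 pan xy [-21.  18.] floor xy [-31.  74.]
```

drive_tool(
  rows=[
    [[0, 0, 0], [3, -2, 1], 8],
    [[0, 0, 0], [5, -3, 1], 8],
    [[0, 0, 0], [5, -5, 1], 8],
    [[0, 0, 0], [3, -3, 0], 8],
    [[0, 0, 0], [0, 0, 0], 8],
    [[0, 0, 0], [0, 0, 0], 8],
  ],
)

```text
clock: 32.3
position: [0.6383, -0.2838, 0.2607]
ee_rot: [-0.001, 0.053, 0.999, 0.001]
contact_force: [0.4, 0.1, 0.0]
width: 0.0798
gripper_force: 0.0
```

```bash
python3 p.py n3 | grep -v top
```

```text
32.3 [ 0.63834983 -0.28377457  0.26071699]
wrist [308.  15.] 7 pan xy [-31.  -2.] floor xy [-21.  -1.]
wrist [336.  23.] 55 pan xy [-24.  27.] floor xy [-14.  25.]
wrist [287.  26.] 26 pan xy [-21. -24.] floor xy [-12. -21.]
side [397. 253.] 18 pan xy [-20.  16.] floor xy [-30.  72.]
```

drive_tool(
  rows=[
    [[0, 0, 0], [0, -3, 0], 8],
    [[0, 0, 0], [0, -5, 0], 8],
    [[0, 0, 0], [0, -5, 0], 8],
    [[0, 0, 0], [0, -2, 0], 8],
    [[0, 0, 0], [0, 0, 0], 8],
    [[0, 0, 0], [0, 0, 0], 8],
  ],
)

```text
clock: 33.2
position: [0.6393, -0.432, 0.2619]
ee_rot: [0.0, 0.052, 0.999, 0.001]
contact_force: [-0.2, 1.1, 0.4]
width: 0.0799
gripper_force: 0.0
```

```bash
python3 p.py n4 | grep -v top; python3 - <<'E'
from h import *
# t1 initial spacers in sieve frame
im=cv2.imread('pics/t1.png');h=cv2.cvtColor(im,cv2.COLOR_BGR2HSV)
m=((h[...,0]>8)&(h[...,0]<30)&(h[...,1]>75)&(h[...,2]>50)).astype(np.uint8)
k,l,s,c=cv2.connectedComponentsWithStats(m); a=np.radians(9.6)
for i in range(1,k):
    w=ray('top',*c[i],.006)[:2]-[.4985,.0142]
    if max(abs(w))<.06 and s[i,4]>=3: print('t1',c[i].round(),s[i,4],np.round(1e3*np.array([w@[np.cos(a),np.sin(a)],w@[-np.sin(a),np.cos(a)]])))
E
```

```text
33.2 [ 0.63925548 -0.43200759  0.26187099]
wrist [451.   2.] 25 pan xy [-26.  -6.] floor xy [-15. -16.]
side [397. 253.] 19 pan xy [-21.  16.] floor xy [-30.  72.]
t1 [249. 268.] 15 [29. 25.]
t1 [275. 286.] 16 [-19. -23.]
t1 [253. 289.] 13 [-17.  23.]
t1 [265. 292.] 7 [-27.  -1.]
```

drive_tool(
  rows=[
    [[0, 0, 0], [-1, 3, 0], 8],
    [[0, 0, 0], [-2, 5.5, 0], 8],
    [[0, 0, 0], [-2, 5.5, 0], 8],
    [[0, 0, 0], [-2, 5.5, 0], 8],
    [[0, 0, 0], [-2, 5.5, 0], 8],
    [[0, 0, 0], [-2, 5.5, 0], 8],
    [[0, 0, 0], [-2, 5.5, 0], 8],
    [[0, 0, 0], [-2, 5.5, 0], 8],
  ],
)

```text
clock: 34.35
position: [0.4878, -0.0158, 0.2622]
ee_rot: [0.001, 0.052, 0.999, 0.0]
contact_force: [0.8, -0.2, 0.1]
width: 0.0801
gripper_force: 0.0
```

drive_tool(
  rows=[
    [[0, 0, 0], [-0.5, 5, 0], 8],
    [[0, 0, 0], [0, 3, 0], 8],
    [[0, 0, 0], [0, 0, 0], 8],
    [[0, 0, 0], [0, 0, 0], 8],
  ],
)

```text
clock: 34.85
position: [0.4839, 0.0615, 0.2619]
ee_rot: [0.0, 0.052, 0.999, -0.0]
contact_force: [0.2, -0.5, -0.2]
width: 0.0801
gripper_force: 0.0
```

```bash
python3 p.py q1; python3 - <<'E'
from h import *
S=np.array([.4735,-.2737]);d=np.array([.101,.995]);n=np.array([d[1],-d[0]])
im=cv2.imread('pics/q1_top.png');h=cv2.cvtColor(im,cv2.COLOR_BGR2HSV)
for nm,m in(('blue',(h[...,0]>100)&(h[...,0]<130)&(h[...,1]>110)&(h[...,2]>90)),('dark',h[...,2]<70),('yellowish',(h[...,0]>5)&(h[...,0]<35)&(h[...,1]>45))):
  k,l,s,c=cv2.connectedComponentsWithStats(m.astype(np.uint8))
  for i in range(1,k):
    w=ray('top',*c[i],.045)[:2]-S
    if s[i,4]>=2 and abs(w@n)<.05 and abs(w@d)<.065: print(nm,s[i],(w@n*1e3).round(),(w@d*1e3).round())
for f in('n1','n2','n3'):
  im=cv2.imread(f'pics/{f}_wrist.png');h=cv2.cvtColor(im,cv2.COLOR_BGR2HSV)
  m=((h[...,0]>100)&(h[...,0]<130)&(h[...,1]>110)&(h[...,2]>90)).astype(np.uint8);k,l,s,c=cv2.connectedComponentsWithStats(m)
  print(f,[s[i].tolist() for i in range(1,k) if s[i,4]>40])
E
```

```text
34.85 [0.48390305 0.06151407 0.26185951]
wrist [ 22. 204.] 14 pan xy [-26. -16.] floor xy [-31.  12.]
wrist [ 17. 210.] 4 pan xy [-18. -23.] floor xy [-24.   5.]
top [387. 299.] 14 pan xy [-21.  23.] floor xy [-22.  27.]
top [400. 304.] 6 pan xy [-28.  -4.] floor xy [-29.   1.]
side [397. 253.] 19 pan xy [-21.  16.] floor xy [-30.  72.]
blue [386 273   8  14  98] 18.0 26.0
dark [396 274   8  13  78] 18.0 6.0
dark [406 274   9  32 140] 4.0 -17.0
yellowish [385 297   5   5  16] -22.0 28.0
yellowish [399 302   3   4   7] -29.0 2.0
n1 [[344, 218, 16, 29, 420], [52, 280, 18, 11, 144], [56, 296, 20, 21, 189], [367, 300, 26, 73, 773], [83, 312, 29, 38, 79], [383, 329, 31, 47, 472]]
n2 [[183, 212, 15, 29, 161], [222, 222, 18, 30, 456], [269, 304, 22, 75, 800], [287, 310, 33, 72, 799]]
n3 [[331, 43, 16, 35, 542], [18, 124, 23, 21, 304], [27, 150, 18, 25, 172], [358, 161, 27, 84, 880], [375, 168, 39, 80, 857], [43, 190, 24, 45, 102]]
```

drive_tool(
  rows=[
    [[-0.12, 0, 0], [0, 3, 0], 8],
    [[-0.12, 0, 0], [0, 4, 0], 8],
    [[-0.12, 0, 0], [0, 4, 0], 8],
    [[-0.12, 0, 0], [0, 4, 0], 8],
    [[-0.06, 0, 0], [0, 3, 0], 8],
    [[0, 0, 0], [0, 2, 0], 8],
    [[0, 0, 0], [0, 0, 0], 8],
    [[0, 0, 0], [0, 0, 0], 8],
  ],
)

```text
clock: 36.0
position: [0.4845, 0.2598, 0.2624]
ee_rot: [0.014, 0.052, 0.962, -0.266]
contact_force: [0.1, 1.2, -0.1]
width: 0.0801
gripper_force: 0.0
```

```bash
python3 p.py q2
```

```text
36.0 [0.48447618 0.25981251 0.26236047]
wrist [149. 186.] 31 pan xy [-20.  13.] floor xy [-28.  62.]
top [387. 299.] 13 pan xy [-21.  23.] floor xy [-22.  27.]
top [400. 304.] 6 pan xy [-28.  -4.] floor xy [-29.   1.]
side [397. 253.] 18 pan xy [-20.  16.] floor xy [-30.  72.]
```

```bash
python3 - <<'E'
from h import *
S=np.array([.4735,-.2737]);d=np.array([.101,.995]);n=np.array([d[1],-d[0]])
for nm,f in(('wrist','q2_wrist'),('side','q2_side')):
  c=eyes.get_calibration(nm);K=c['camera_matrix'];V=c['view'];im=cv2.imread(f'pics/{f}.png')
  print(nm,'cam',-V[:3,:3].T@V[:3,3])
  for x in(-30,-20,-10,0,10,20,30):
    r=[]
    for y in(15,25,35,45,60):
      p=S+n*x/1e3+d*y/1e3; q=V[:3,:3]@[p[0],p[1],.008]+V[:3,3]; u=K[0,0]*q[0]/-q[2]+K[0,2]; v=K[1,1]*-q[1]/-q[2]+K[1,2]
      r.append((int(u),int(v),im[int(v),int(u)].tolist()) if 0<=u<640 and 0<=v<480 else None)
    print(x,r)
E
```

```text
wrist cam [0.41571786 0.33384521 0.37292545]
-30 [(147, 180, [255, 255, 255]), (150, 180, [255, 255, 255]), (153, 181, [255, 255, 255]), (157, 181, [255, 255, 255]), (162, 182, [255, 255, 255])]
-20 [(148, 186, [137, 247, 255]), (151, 186, [104, 166, 217]), (154, 186, [249, 253, 254]), (158, 187, [254, 255, 255]), (163, 187, [255, 255, 255])]
-10 [(149, 191, [218, 229, 234]), (152, 191, [251, 254, 254]), (155, 192, [249, 253, 254]), (159, 192, [250, 253, 254]), (164, 193, [169, 176, 183])]
0 [(150, 196, [251, 253, 254]), (153, 197, [204, 212, 220]), (156, 197, [167, 174, 181]), (160, 198, [167, 172, 180]), (165, 198, [156, 161, 168])]
10 [(151, 202, [252, 254, 254]), (154, 202, [194, 201, 211]), (157, 203, [171, 175, 184]), (161, 203, [112, 116, 120]), (166, 204, [48, 48, 49])]
20 [(152, 207, [246, 250, 252]), (155, 207, [197, 205, 215]), (158, 208, [162, 168, 175]), (162, 208, [90, 92, 95]), (167, 209, [47, 46, 46])]
30 [(153, 212, [251, 253, 254]), (156, 213, [195, 202, 211]), (159, 213, [166, 173, 180]), (163, 214, [169, 173, 182]), (168, 215, [173, 179, 188])]
side cam [0.3773257
[... 360 characters left out ...]
391, 252, [150, 157, 161]), (390, 255, [156, 164, 166]), (389, 257, [148, 154, 157]), (387, 260, [150, 155, 158])]
0 [(387, 250, [172, 178, 183]), (386, 252, [144, 149, 151]), (385, 254, [143, 147, 149]), (384, 256, [129, 134, 135]), (382, 260, [108, 112, 111])]
10 [(383, 249, [180, 187, 192]), (382, 251, [144, 147, 151]), (380, 253, [120, 124, 125]), (379, 255, [89, 94, 92]), (378, 259, [80, 86, 82])]
20 [(378, 248, [184, 190, 196]), (377, 250, [141, 146, 149]), (376, 252, [130, 134, 136]), (375, 255, [95, 98, 97]), (373, 258, [117, 122, 123])]
30 [(373, 247, [178, 182, 188]), (372, 249, [144, 147, 151]), (371, 252, [140, 144, 148]), (370, 254, [138, 141, 146]), (368, 257, [200, 210, 217])]
```

drive_tool(
  rows=[
    [[0, 0, 0], [3, 0, 0], 8],
    [[0, 0, 0], [5, 0, 0], 8],
    [[0, 0, 0], [5, 0, 0], 8],
    [[0, 0, 0], [3, 0, 0], 8],
    [[0, 0, 0], [0, 0, 0], 8],
    [[0, 0, 0], [0, 0, 0], 8],
  ],
)

```text
clock: 36.9
position: [0.6434, 0.2608, 0.2618]
ee_rot: [0.013, 0.051, 0.962, -0.266]
contact_force: [-0.5, -0.7, -0.2]
width: 0.0802
gripper_force: 0.0
```

```bash
python3 p.py q3;python3 - <<'E'
from h import *
S=np.array([.4735,-.2737]);d=np.array([.101,.995]);n=np.array([d[1],-d[0]])
c=eyes.get_calibration('wrist');K=c['camera_matrix'];V=c['view'];im=cv2.imread('pics/q3_wrist.png')
print('cam',-V[:3,:3].T@V[:3,3])
for x in(-20,10,15,20,25,30,34):
    r=[]
    for y in(10,15,25,35,45,60):
      p=S+n*x/1e3+d*y/1e3; q=V[:3,:3]@[p[0],p[1],.008]+V[:3,3]; u=K[0,0]*q[0]/-q[2]+K[0,2]; v=K[1,1]*-q[1]/-q[2]+K[1,2]
      r.append((int(u),int(v),im[int(v),int(u)].tolist()) if 0<=u<640 and 0<=v<480 else None)
    print(x,r)
E
```

```text
36.9 [0.64344432 0.2608194  0.26183936]
wrist [131. 119.] 32 pan xy [21. 14.] floor xy [23. 65.]
top [387. 299.] 13 pan xy [-21.  23.] floor xy [-22.  27.]
top [400. 304.] 6 pan xy [-28.  -4.] floor xy [-29.   1.]
side [397. 253.] 18 pan xy [-20.  16.] floor xy [-30.  72.]
cam [0.57444966 0.33532892 0.37290777]
-20 [(123, 93, [220, 227, 234]), (124, 92, [237, 242, 247]), (128, 92, [144, 148, 155]), (131, 92, [140, 146, 152]), (135, 91, [141, 147, 153]), (140, 91, [136, 141, 147])]
10 [(126, 111, [189, 197, 208]), (128, 111, [236, 241, 246]), (131, 111, [151, 156, 162]), (135, 111, [141, 145, 151]), (138, 110, [141, 144, 150]), (144, 110, [144, 150, 156])]
15 [(127, 114, [217, 223, 230]), (129, 114, [237, 241, 247]), (132, 114, [148, 153, 160]), (135, 114, [141, 146, 153]), (139, 114, [140, 144, 151]), (144, 113, [140, 145, 152])]
20 [(128, 117, [129, 160, 187]), (129, 117, [118, 154, 187]), (133, 117, [98, 125, 149]), (136, 117, [170, 184, 191]), (139, 117, [191, 205, 214]), (145, 116, [198, 211, 220])]
25 [(128, 120, [131, 158, 184]), (130, 120, [84, 139, 182]), (133, 120, [105, 145, 176]), (136, 120, [180, 196, 203]), (140, 120, [248, 253, 254]), (145, 120, [255, 255, 255])]
30 [(129, 123, [175, 189, 197]), (130, 123, [179, 195, 203]), (134, 123, [182, 199, 205]), (137, 123, [181, 197, 204]), (141, 123, [254, 255, 255]), (146, 123, [255, 255, 255])]
34 [(129, 126, [182, 196, 204]), (131, 126, [240, 249, 250]), (134, 126, [249, 253, 253]), (137, 125, [208, 223, 227]), (141, 125, [249, 253, 254]), (146, 125, [255, 255, 255])]
```

D is in the pan at (21, ~20), seen under the sieve's end, so all four spacers are in. I'm handing in.

```bash
python3 -c "
from rig import job
print(job.sign_off())"
```

```text
the job is handed in; nothing more can be done
None
```

The job is handed in at about 37 s of the 54 s allowed: camera checks put all four spacers in the pan, all three relays in the sieve, and the sieve standing released on the runners. The sign-off returned no verdict.

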